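# Drop a kit of furniture parts from a push-button chute

## Task

Stand the wooden catch tray under the chute's lip, between the green tape corners with its grip away from the chute, and leave it there; then let the parts down into it one after the other with the push buttons: the brass foot first, then the oak block, then the white knob. Each button opens the lane of its own colour: press it straight down, gently, until you feel it bottom, never hard (50 N breaks it) and never two at once, and let it come up and see the part in the tray before you press the next. Do not touch the parts themselves, and leave everything else on the bench where it is.

Things in the scene. Friction and masses are not known exactly. Their poses are not given: they have to be found in the camera images.
- chute: fixed wooden chute, 132 wide (x), three lanes running down at 38 degrees to its own -y. Origin on the table below the middle of the lip (its lower edge, 85 above the table, underside 78). It rises to 190 at y = +140; its foot and legs lie at y above +28. Lanes 36 clear at x = -42 (red), 0 (blue), +42 (yellow); colour = floor stripe and gate; one part waits in each
- chute_spot (a point): on the table before and partly under the lip, between four green tape corners: place of the tray's middle, 41.5 from the lip along the chute's -y. Axes as the chute's. The tray stands with its long side along the chute's x, grip on the side away from the chute; its wall then reaches 22 under the lip
- tray_in (a point): middle of the inner floor of the loose wooden catch tray (6 above its underside). Tray outside 172 (x) x 127 (y) x 48 high, walls and floor 6, 0.28 kg. x along the long side, z up
- tray_grip (a point): on the tray's grip, a plywood bar 80 long (tray x), 18 thick (tray y), that rises from the middle of the tray's -y wall to 78 above its underside; this point is 62 above the underside, 16 below the bar's top, and 66.5 from the tray's middle. Take it from above, fingers closing along the tray's y: one finger inside the tray, one outside
- brass_center (a point): centre of the brass furniture foot, a hexagonal tapered piece 30 wide over the corners of its base, 24 tall, 80 g. Starts in one of the three lanes, against its gate
- oak_center (a point): centre of the dark brown oak block 27 x 27 x 24, 30 g. Starts in one of the three lanes, against its gate
- white_center (a point): centre of the white ceramic knob, square, 27 wide with a 19 wide step on top, 24 tall, 40 g. Starts in one of the three lanes, against its gate
- stand_red: fixed black collar (42 wide, 8 high) of the red push button, on a grey console 100 x 200 x 30 high; three buttons 62 apart in a row along its y, in any order. Origin on the console's top face, on the button's axis, z up. The red cap (32 wide) is on a screw neck set to any height: its top is 24 to 48 above this origin when up, different for each and not measured: feel for it
- key_red (a joint): red button's travel: 0 up, 0.012 m fully down at a hard stop; pressed straight down, springs back. 1.6 N starts it, about 4 N holds it down. It sinks the red lane's gate, a plate 20 up from the lip standing 14 out of the floor, by 1.5 mm per mm: flush from 9.4 mm on. The part then slides off by itself within 0.6 s; the gate rises with the button
- stand_blue: fixed black collar (42 wide, 8 high) of the blue push button, on a grey console 100 x 200 x 30 high; three buttons 62 apart in a row along its y, in any order. Origin on the console's top face, on the button's axis, z up. The blue cap (32 wide) is on a screw neck set to any height: its top is 24 to 48 above this origin when up, different for each and not measured: feel for it
- key_blue (a joint): blue button's travel: 0 up, 0.012 m fully down at a hard stop; pressed straight down, springs back. 1.6 N starts it, about 4 N holds it down. It sinks the blue lane's gate, a plate 20 up from the lip standing 14 out of the floor, by 1.5 mm per mm: flush from 9.4 mm on. The part then slides off by itself within 0.6 s; the gate rises with the button
- stand_yellow: fixed black collar (42 wide, 8 high) of the yellow push button, on a grey console 100 x 200 x 30 high; three buttons 62 apart in a row along its y, in any order. Origin on the console's top face, on the button's axis, z up. The yellow cap (32 wide) is on a screw neck set to any height: its top is 24 to 48 above this origin when up, different for each and not measured: feel for it
- key_yellow (a joint): yellow button's travel: 0 up, 0.012 m fully down at a hard stop; pressed straight down, springs back. 1.6 N starts it, about 4 N holds it down. It sinks the yellow lane's gate, a plate 20 up from the lip standing 14 out of the floor, by 1.5 mm per mm: flush from 9.4 mm on. The part then slides off by itself within 0.6 s; the gate rises with the button
- mallet: bystander: wooden mallet, 260 long, lying near the table's far edge; origin: middle of its length, underside
- screwdriver: bystander: red-handled screwdriver, 200 long, lying on the near right; origin: middle of its length, underside
- sander: bystander: cork sanding block 70 x 40 x 26 between chute and console; origin: centre of its underside
- glue: bystander: white glue bottle with orange cap, 60 diameter, 150 tall; origin: centre of its underside
- plane: bystander: steel block plane 150 x 48 x 50 with dark wood grips, near left; origin: centre of its underside
- offcuts: bystander: two stacked wood offcuts, 80 x 50 x 40 together, far right; origin: centre of its underside

How it is judged (in metres and radians):
On the way, in this order (a step that is already met when the one before it is completed fails the run):
1. the tray stands on its marked place under the lip, released (horizontal distance between tray_in and chute_spot below 0.03 m and angle between the y axis of tray_in and the y axis of chute, either way round below 0.25 rad and y of tray_grip in the frame of chute below -0.06 m and height (world z) of tray_in between 0.002 and 0.01 m and angle between tray_in's own z axis and vertical below 0.05 rad and contact force between the fingers and tray below 0.3 N), for 0.2 s.
2. the brass foot is in the tray and all buttons are up again (x of brass_center in the frame of tray_in between -0.083 and 0.083 m and y of brass_center in the frame of tray_in between -0.062 and 0.062 m and z of brass_center in the frame of tray_in between 0 and 0.05 m and value of joint each of key_red, key_blue, key_yellow below 0.003 m), for 0.2 s.
3. the oak block is in the tray too and all buttons are up again (all of step 2 and x of oak_center in the frame of tray_in between -0.083 and 0.083 m and y of oak_center in the frame of tray_in between -0.062 and 0.062 m and z of oak_center in the frame of tray_in between 0 and 0.05 m), for 0.2 s.
At the end, for the whole second after the job is handed in: The tray stands flat on the table within 30 mm of its marked place and 0.25 rad of the chute's direction, grip away from the chute; the brass foot, the oak block and the white knob all lie at rest inside it, and all three buttons are up (within 3 mm) (all of step 3 and horizontal distance between tray_in and chute_spot below 0.03 m and angle between the y axis of tray_in and the y axis of chute, either way round below 0.25 rad and y of tray_grip in the frame of chute below -0.06 m and height (world z) of tray_in between 0.002 and 0.01 m and angle between tray_in's own z axis and vertical below 0.05 rad and x of white_center in the frame of tray_in between -0.083 and 0.083 m and y of white_center in the frame of tray_in between -0.062 and 0.062 m and z of white_center in the frame of tray_in between 0 and 0.05 m and linear speed of each of brass, oak, white, tray below 0.02 m/s); the robot touches nothing.
It fails at once if a button pushed with more than 50 N (contact force between any of stand_red, stand_blue, stand_yellow and anything else above 50 N).
It fails at once if two buttons down at the same time (value of joint each of key_red, key_blue above 0.004 m or value of joint each of key_red, key_yellow above 0.004 m or value of joint each of key_blue, key_yellow above 0.004 m).
It fails at once if a part let go before the one that comes ahead of it (brass, oak, white) is in the tray ((distance of oak_center from where it was at the start of the episode above 0.03 m and not (x of brass_center in the frame of tray_in between -0.083 and 0.083 m and y of brass_center in the frame of tray_in between -0.062 and 0.062 m and z of brass_center in the frame of tray_in between 0 and 0.05 m)) or (distance of white_center from where it was at the start of the episode above 0.03 m and not (x of oak_center in the frame of tray_in between -0.083 and 0.083 m and y of oak_center in the frame of tray_in between -0.062 and 0.062 m and z of oak_center in the frame of tray_in between 0 and 0.05 m))).
It fails at once if a part touched by the robot (contact force between any of brass, oak, white and the arm above 0.5 N or contact force between any of brass, oak, white and the fingers above 0.5 N).
It fails at once if a bystander pushed more than 30 mm from its place (distance of any of mallet, screwdriver, sander, glue, plane, offcuts from where it was at the start of the episode above 0.03 m).
It also fails if it takes over 72 s, if anything falls off the work surface, if the arm or the gripper's body presses on something with over 40 N, if the wrist force passes 120 N, or if a joint passes its speed limit or range.

## Robot

A 6-joint arm with a two-finger parallel gripper is mounted at the origin on the work surface. World frame = base frame: x ahead of the robot, y to its left, z up, the work surface at z = 0. Lengths are in mm, angles in rad, forces in N, time in s.
With the tool pointing down it reaches from about 325 to 875 mm from the base axis. Payload 4.4 kg.
Tool frame: the origin (TCP) lies on the centre line of the jaws, within the pads' length; the fingertips stand ahead of it and the grasp point (between the pads) lies 6 mm ahead of it (ctrl.tcp_to_tips is the z of the fingertips in the tool frame, in mm); z points along the fingers, y is the direction in which the jaws open and shut (so a half turn about z gives the same grasp; the last joint's range is limited). The gripper opens to 85 mm and grips with 20 to 120 N. Pads are 22 mm wide; open, the fingers measure 114 mm over their backs; the gripper's body (76 mm by 85 mm) begins 54 mm behind the grasp point. The pads swing forward as they close: fully open they stand 13 mm farther back than shut.
Start: joints at [-1.438, 0.207, 1.542, -0, 1.393, -0.15], TCP at [160.991, -552.005, 226.082] pointing down, gripper open.
Joint ranges: [-2.73, 2.73], [-0.86, 2.22], [0.23, 2.46], [-1.11, 4.25], [0.08, 2.63], [-2.82, 2.82]. Speed limits (rad/s): [2.79, 2.79, 3.14, 3.14, 3.14, 3.14].

## Interface

Orientations are given as a 3x3 rotation matrix whose columns are the frame's x, y, z axes.
In Python, from plant import ctrl, sensors, optics gives the robot as it stands. Calls block until the motion is done:
- ctrl.move_ptp(position, orientation): joint-space move of the TCP to a pose.
- ctrl.move_l(position, rot=None, vel=150, threshold=None): straight line of the TCP; rot=None keeps the orientation; vel is the mean speed in mm/s. With threshold (N) it stops when the force on the tool has changed by that much, and returns True; else False.
- ctrl.set_joints(angles): joint-space move.
- ctrl.gripper_to(opening, force=None): finger opening in mm; force is the grip in N (None keeps the last); returns when the fingers have stopped.
- ctrl.hold(seconds).
- ctrl.solve_ik(position, orientation): joint angles nearest the present ones, or None.
- sensors.read_state(): the state.
- optics.grab_frame(name): name is "side" or "top"; returns (picture, depth): 480x640x3 uint8, red, green, blue; 480x640 float32, mm along the optical axis (not along the pixel's ray), 0 where there is no reading.
- optics.camera_params(name): a dict with "mtx" (3x3 intrinsics, pixels), "R" (3x3) and "t" (3): a world point X has camera coordinates R X + t. Camera axes: x right, y down, z forward; pixel columns grow to the right and rows downward; lengths in mm; the calibration is good to about 2 mm. A picture is of the moment at which its call begins. camera_params takes no time and is no camera call.
A pose or a line that the arm cannot do raises ctrl.MotionError and nothing moves.
- ctrl.finish_job(): hands the job in, once; it reports no verdict.
The state is a dict: "t": time; "q": joint angles; "qvel": joint speeds; "tau": joint torques, N m; "eef_pos": TCP position; "eef_rot": TCP orientation; "force": force on the tool from outside, world axes, zero at the start; "wrist_torque": the same for the moment, N m; "grip_width": finger opening in mm.
Only numpy, scipy, OpenCV 4.12 (cv2) and the standard library are available. Lean on these libraries where they do the work, as an engineer would, in place of code of your own. Each camera call takes 0.05 s, during which the arm holds its last target.

## Working session

There is one attempt and no reset: what is moved stays moved. The work goes in short steps, each a Python script; the robot and the scene stay as the last script left them, time stands still between calls to the robot, and variables do not carry over. Pictures are saved under pics/ and viewed, and the job is handed in when it is done.

```bash
ls; mkdir -p pics; python3 - <<'E'
from plant import ctrl, sensors, optics
import cv2, numpy as np
for n in ("top","side"):
    p,d=optics.grab_frame(n); cv2.imwrite(f"pics/{n}0.png",p[:,:,::-1]); np.save(f"pics/{n}0.npy",d)
    c=optics.camera_params(n); print(n,c["mtx"].round(1).tolist(),c["R"].round(3).tolist(),c["t"].round(1).tolist())
print(ctrl.tcp_to_tips, sensors.read_state())
E
```

```text
pics
top [[537.0, 0.0, 328.8], [0.0, 537.0, 241.4], [0.0, 0.0, 1.0]] [[-0.015, -1.0, -0.013], [-0.989, 0.016, -0.146], [0.146, 0.011, -0.989]] [-14.2, 572.8, 1376.1]
side [[479.5, 0.0, 320.5], [0.0, 479.5, 237.3], [0.0, 0.0, 1.0]] [[-0.996, -0.085, 0.008], [-0.067, 0.722, -0.689], [0.052, -0.687, -0.725]] [551.6, 126.0, 956.3]
25.0 {'t': 0.1, 'q': array([-1.43751574e+00,  2.07352359e-01,  1.54282545e+00,  1.63492377e-05,
        1.39350464e+00, -1.50490177e-01]), 'qvel': array([-0.00050969, -0.00255267, -0.00253941,  0.00101115,  0.00122857,
       -0.00110784]), 'tau': array([-5.74614987e-04, -3.84090865e+01, -2.92548341e+01, -2.48060705e-04,
        4.83775293e-03,  1.06073171e-05]), 'eef_pos': array([ 160.89265499, -551.3025023 ,  225.02510319]), 'eef_rot': array([[ 9.60007391e-01,  2.79974535e-01, -2.61753966e-04],
       [ 2.79974464e-01, -9.60005209e-01,  2.07339217e-03],
       [ 3.29211837e-04, -2.06375623e-03, -9.99997816e-01]]), 'force': array([0.07595235, 0.250996  , 0.51664838]), 'wrist_torque': array([-0.01083038,  0.00805199,  0.00182406]), 'grip_width': 85.60489807042887}
```

View pics/top0.png

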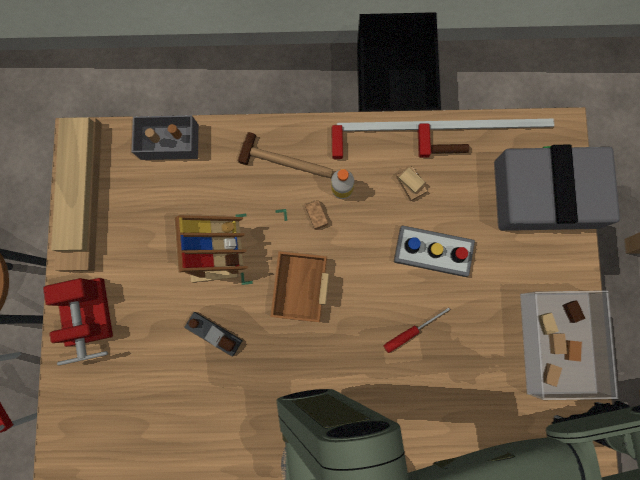

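View pics/side0.png

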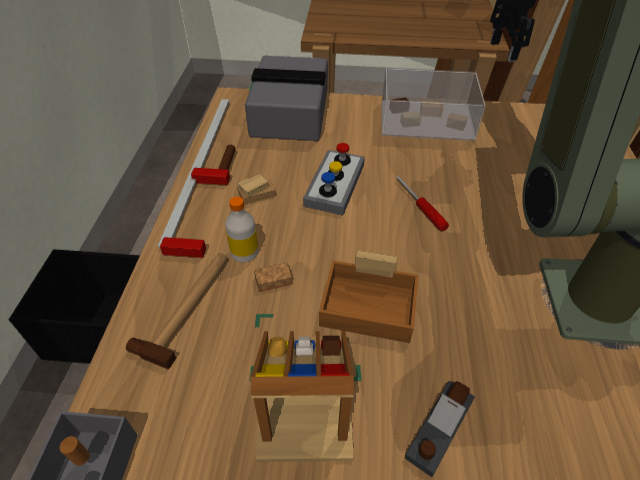

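```bash
python3 - <<'E'
import cv2
a=cv2.imread("pics/top0.png")
cv2.imwrite("pics/c1.png",cv2.resize(a[195:330,165:345],None,fx=4.4,fy=4.4,interpolation=cv2.INTER_CUBIC))
cv2.imwrite("pics/c2.png",cv2.resize(a[215:285,385:485],None,fx=7,fy=7,interpolation=cv2.INTER_CUBIC))
b=cv2.imread("pics/side0.png")
cv2.imwrite("pics/c3.png",cv2.resize(b[240:400,230:430],None,fx=3.7,fy=3.7,interpolation=cv2.INTER_CUBIC))
E
```

```text
(no output)
```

View pics/c1.png

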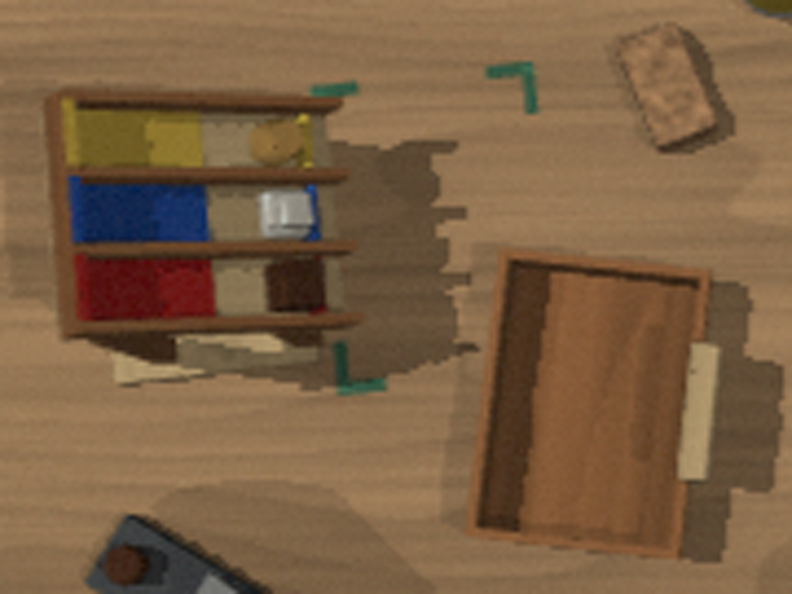

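View pics/c2.png

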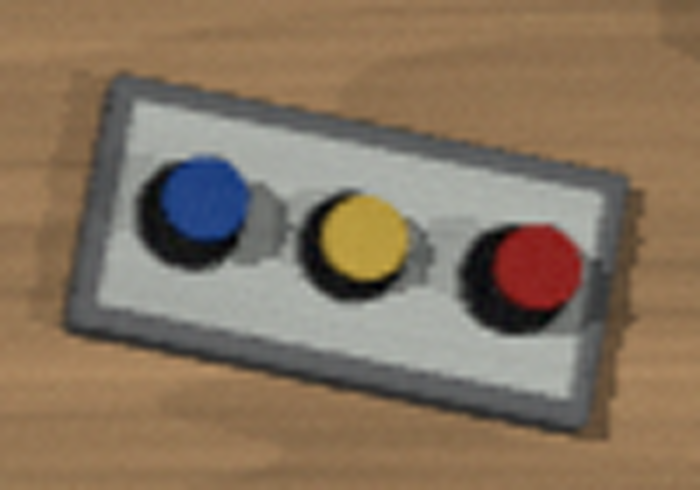

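View pics/c3.png

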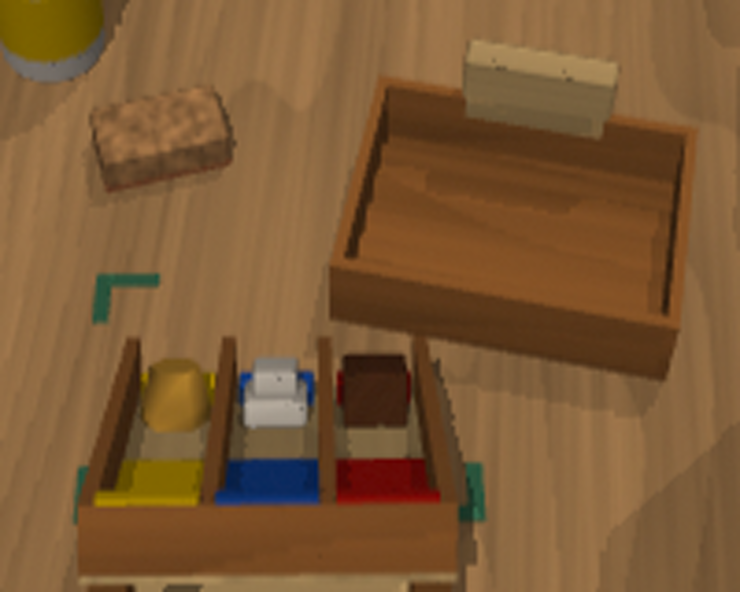

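```bash
cat > h.py <<'E'
from plant import ctrl, sensors, optics
import numpy as np, cv2
P={n:optics.camera_params(n) for n in("top","side")}
def onz(n,u,v,z):
    c=P[n];R=np.array(c["R"]);t=np.array(c["t"]);o=-R.T@t
    r=R.T@np.linalg.inv(c["mtx"])@np.array([u,v,1.]); return o+r*(z-o[2])/r[2]
def bydepth(n,u,v,d):
    c=P[n];R=np.array(c["R"]);t=np.array(c["t"])
    return R.T@(np.linalg.inv(c["mtx"])@np.array([u,v,1.])*d-t)
def cloud(n,d):
    v,u=np.mgrid[:480,:640]; c=P[n];R=np.array(c["R"]);t=np.array(c["t"])
    X=(np.linalg.inv(c["mtx"])@np.stack([u.ravel(),v.ravel(),np.ones(u.size)]))*d.ravel()
    return (R.T@(X-t[:,None])).T.reshape(480,640,3)
E
python3 - <<'E'
from h import *
cr=lambda u,v,f,u0,v0:((u+.5)/f-.5+u0,(v+.5)/f-.5+v0)
np.set_printoptions(precision=1,suppress=True)
c1=lambda u,v,z: onz("top",*cr(u,v,4.4,165,195),z)
c2=lambda u,v,z: onz("top",*cr(u,v,7,385,215),z)
c3=lambda u,v,z: onz("side",*cr(u,v,3.7,230,240),z)
A=c1(536,64,0);B=c1(337,393,0);print("tape",A,B,(A+B)/2,np.linalg.norm(A-B))
print("side tape tr",c3(97,275,0),"br corner",c3(484,521,0))
T=[c1(*p,48) for p in((505,250),(711,272),(683,556),(471,534))];print("tray",T,np.mean(T,0))
S=[c3(*p,48) for p in((385,77),(697,130),(680,330),(331,265))];print("trayside",S,np.mean(S,0))
G=[c1(*p,78) for p in((693,343),(720,346),(707,480),(679,478))];print("grip",G,np.mean(G,0))
d=np.load("pics/top0.npy");X=cloud("top",d)
for n,cap,col in(("b",(205,198),(192,215)),("y",(365,237),(352,246)),("r",(538,267),(520,280))):
    u,v=cr(*cap,7,385,215);ui,vi=int(round(u)),int(round(v))
    q=X[vi-2:vi+3,ui-2:ui+3].reshape(-1,3);print(n,np.median(q,0),q[:,2].std(),"collar",c2(*col,38))
print("console corners",[c2(*p,30) for p in((118,75),(628,175),(585,430),(68,328))])
# chute rim
for p in((52,95),(340,104),(345,175),(353,247),(360,320),(68,330)):
    u,v=cr(*p,4.4,165,195);print(p,X[int(round(v)),int(round(u))])
E
```

```text
tape [670.3  92.4   0. ] [466.9 215.    0. ] [568.6 153.7   0. ] 237.47015361014968
side tape tr [671.1  93.6   0. ] br corner [465.7 213.9   0. ]
tray [array([547.3, 106.9,  48. ]), array([532.1, -15.9,  48. ]), array([365.1,   2.8,  48. ]), array([379.7, 127. ,  48. ])] [456.   55.2  48. ]
trayside [array([528.8, -15.1,  48. ]), array([362.4,   6.5,  48. ]), array([377.3, 131.7,  48. ]), array([547.3, 109.5,  48. ])] [454.   58.1  48. ]
grip [array([487.2,  -5.3,  78. ]), array([485.2, -21. ,  78. ]), array([408.1, -12.4,  78. ]), array([409.5,   3.7,  78. ])] [447.5  -8.7  78. ]
b [ 559.7 -242.2   76.6] 2.478221992053006 collar [ 559.2 -242.6   38. ]
y [ 547.6 -303.3   62.7] 3.2236952615154513 collar [ 546.5 -302.3   38. ]
r [ 532.3 -361.8   75.1] 3.0681118636790017 collar [ 532.6 -364.7   38. ]
console corners [array([ 614.7, -217.6,   30. ]), array([ 573. , -409.4,   30. ]), array([ 476.4, -388.1,   30. ]), array([ 518. , -195.4,   30. ])]
(52, 95) [616.9 337.4 195.9]
(340, 104) [627.4 196.4 103.3]
(345, 175) [586.3 193.6 102.4]
(353, 247) [542.9 188.5 100.3]
(360, 320) [501.6 184.5 107.3]
(68, 330) [487.9 324.4 196.4]
```

```bash
cat >> h.py <<'E'
def rot(a):
    c,s=np.cos(a),np.sin(a); return np.array([[c,s,0],[s,-c,0],[0,0,-1.]])
def st(tag=""):
    s=sensors.read_state(); print(tag,"t%.1f"%s["t"],s["eef_pos"].round(1),"F",s["force"].round(1),"w%.1f"%s["grip_width"])
def shot(n,name):
    p,d=optics.grab_frame(n); cv2.imwrite(f"pics/{name}.png",p[:,:,::-1]); np.save(f"pics/{name}.npy",d)
E
python3 - <<'E'
from h import *
a=np.radians(-6.8)
ctrl.move_ptp([447.2,-9.2,170],rot(a)); st("above")
ctrl.move_l([447.2,-9.2,68],vel=100,threshold=6); st("down")
ctrl.gripper_to(0,60); st("grip")
s=sensors.read_state()["eef_pos"]
ctrl.move_l([447.2,-9.2,80],vel=60); st("lift")
shot("side","lift1"); shot("top","lift1t")
E
```

```text
above t2.3 [447.5  -9.8 170.2] F [ 0.1 -0.4  0.4] w85.5
down t3.5 [447.9  -9.4  68.6] F [0.8 0.7 0.9] w85.7
grip t4.1 [447.5  -9.1  68.4] F [-1.1  0.9  4. ] w15.4
lift t4.5 [447.4  -9.4  80.2] F [-0.1  0.3 -2.4] w15.4
```

View pics/lift1.png

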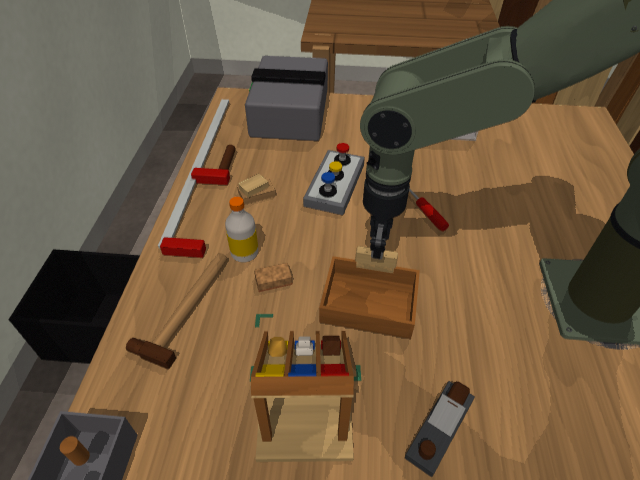

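```bash
python3 - <<'E'
from h import *
a=np.radians(5.7); y=np.array([-np.sin(a),np.cos(a)])
def g(c): return np.array(c)-66.5*y
z=82
ctrl.move_l([*g([505,122]),z],rot(a),vel=90); st("via")
ctrl.move_l([*g([568.5,153.7]),z],vel=70); st("over")
shot("side","over1")
r=ctrl.move_l([*g([568.5,153.7]),66],vel=25,threshold=4); st("set %s"%r)
E
```

```text
via t5.7 [511.1  55.6  81.8] F [ 0.8 -1.  -2.5] w15.5
over t6.9 [574.6  87.4  81.8] F [ 0.2 -0.9 -2. ] w15.3
set True t7.5 [574.9  87.3  68.5] F [-1.2  0.5  3.9] w15.7
```

View pics/over1.png

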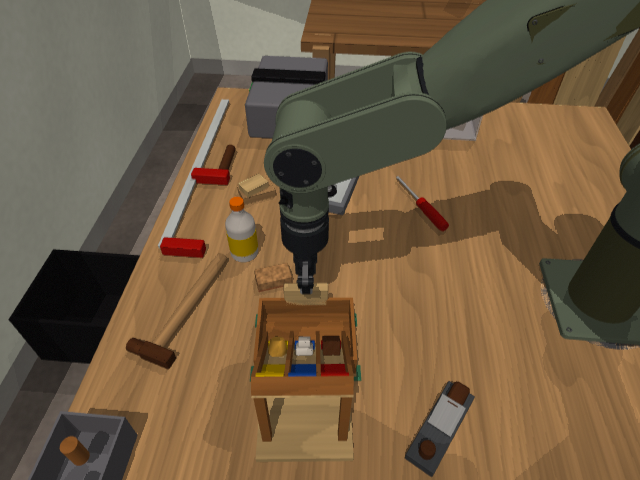

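```bash
python3 - <<'E'
from h import *
ctrl.gripper_to(55); st("open")
p=sensors.read_state()["eef_pos"]
ctrl.move_l([p[0],p[1],200],vel=120); st("up")
ctrl.move_ptp([547,-302,190],rot(np.radians(-12.5+0))); ctrl.gripper_to(0,30); st("yel")
shot("top","set1t"); shot("side","set1s")
a=cv2.imread("pics/set1t.png");b=cv2.imread("pics/set1s.png")
cv2.imwrite("pics/set1c.png",np.hstack([cv2.resize(a[190:300,165:335],(400,259)),cv2.resize(b[250:400,230:430],(400,300))[:259]]))
cv2.imwrite("pics/set1d.png",cv2.resize(a[195:330,165:345],None,fx=4.4,fy=4.4,interpolation=cv2.INTER_CUBIC))
E
```

```text
open t8.0 [573.2  87.3  66.8] F [ 1.1 -0.1 -0.6] w55.0
up t9.2 [572.4  87.3 198.8] F [ 0.3 -0.2 -1.1] w54.8
yel t11.2 [ 547.1 -301.9  190. ] F [-0.7 -0.2 -0.3] w0.2
```

View pics/set1d.png

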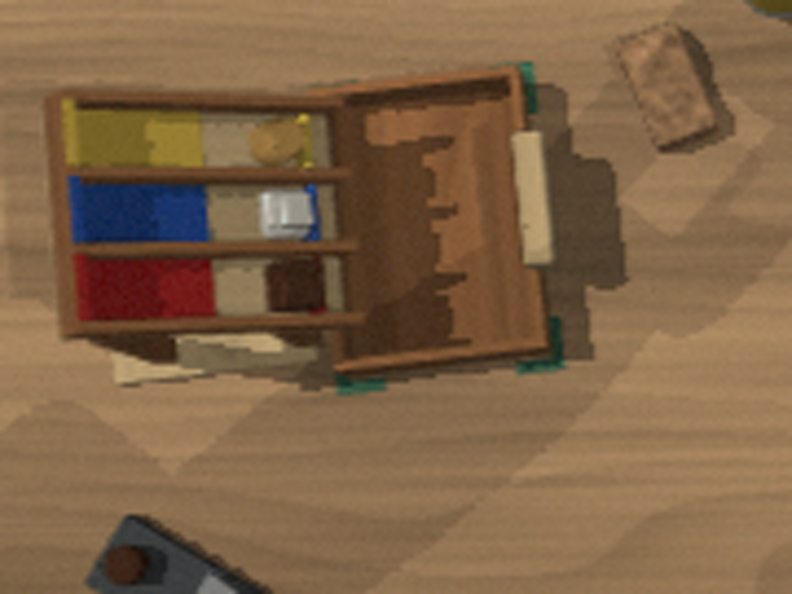

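View pics/set1s.png

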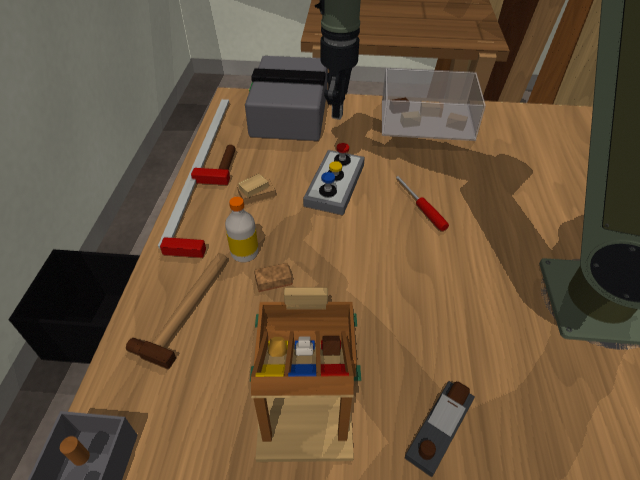

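```bash
cat >> h.py <<'E'
def press(xy,z0,dt=1.2):
    ctrl.move_l([*xy,z0],vel=100); ctrl.hold(0.3); st("pre")
    r=ctrl.move_l([*xy,66.5],vel=12,threshold=8); st("stop %s"%r)
    ctrl.hold(0.3); st("held"); ctrl.hold(dt); st("held")
    return r
E
python3 - <<'E'
from h import *
np.set_printoptions(precision=1,suppress=True)
cr=lambda u,v:((u+.5)/4.4-.5+165,(v+.5)/4.4-.5+195)
G=[onz("top",*cr(*p),78) for p in((513,133),(541,131),(552,263),(524,265))];print("grip",np.mean(G,0),"target 575.1 87.5")
T=[onz("top",*cr(*p),48) for p in((520,68),(549,352),(337,371))];print(T,"centre",(T[0]+T[2])/2)
press([547.1,-302.5],102)
shot("top","y1t");shot("side","y1s")
ctrl.move_l([547.1,-302.5,130],vel=60); st()
shot("top","y2t");shot("side","y2s")
a=cv2.imread("pics/y1s.png");b=cv2.imread("pics/y2s.png")
c=lambda a:cv2.resize(a[250:400,220:400],(396,330),interpolation=cv2.INTER_CUBIC)
cv2.imwrite("pics/y.png",np.hstack([c(a),c(b)]))
E
```

```text
grip [573.9  87.6  78. ] target 575.1 87.5
[array([657.8,  97.7,  48. ]), array([485.9,  80.8,  48. ]), array([476.6, 206.7,  48. ])] centre [567.2 152.2  48. ]
pre t12.7 [ 547.4 -302.7  102.6] F [-1.2 -0.5 -0.4] w-0.2
stop False t15.8 [ 547.1 -302.5   66.5] F [-0.1 -0.2 -0. ] w0.3
held t16.1 [ 547.1 -302.5   66.5] F [-0.7 -0.   0.4] w0.1
held t17.3 [ 547.1 -302.5   66.5] F [-0.2 -0.9 -0.2] w0.4
 t18.6 [ 546.7 -302.2  129.3] F [ 0.5 -0.7 -1. ] w0.1
```

View pics/y.png

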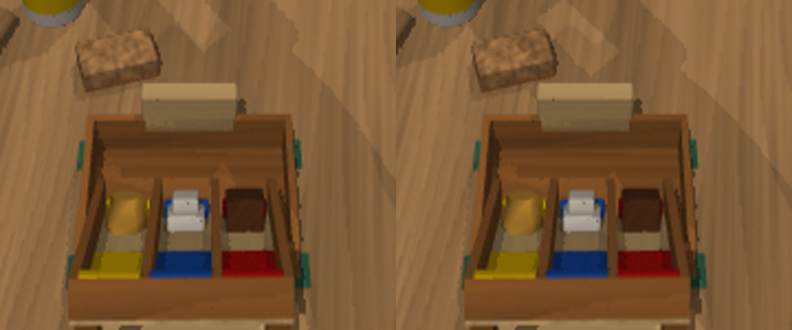

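```bash
python3 - <<'E'
import cv2,numpy as np
a=cv2.imread("pics/y1s.png");b=cv2.imread("pics/y1t.png")
cv2.imwrite("pics/yy.png",np.hstack([cv2.resize(a[100:230,280:410],(390,390),interpolation=2),cv2.resize(b[190:320,370:500],(390,390),interpolation=2)]))
E
```

```text
(no output)
```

View pics/yy.png

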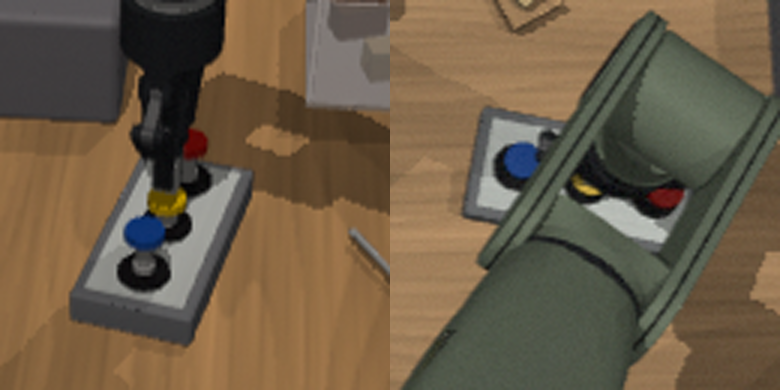

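```bash
python3 - <<'E'
from h import *
np.set_printoptions(precision=0,suppress=True,linewidth=150)
X=cloud("side",np.load("pics/y1s.npy"))
for u in(332,335,338):
  print(u)
  for v in range(150,182,2): print(v,X[v,u])
X=cloud("side",np.load("pics/y2s.npy"))
print("after")
for v in range(150,182,2): print(v,X[v,335])
st()
E
```

```text
332
150 [ 551. -252.  144.]
152 [ 552. -269.  126.]
154 [ 552. -288.  106.]
156 [ 552. -290.   99.]
158 [ 552. -292.   92.]
160 [ 552. -292.   86.]
162 [ 552. -292.   80.]
164 [ 552. -304.   65.]
166 [ 552. -299.   63.]
168 [ 551. -286.   67.]
170 [ 551. -291.   57.]
172 [ 552. -301.   43.]
174 [ 549. -251.   77.]
176 [ 549. -241.   80.]
178 [ 548. -239.   75.]
180 [ 548. -232.   75.]
335
150 [ 544. -251.  145.]
152 [ 544. -259.  134.]
154 [ 545. -269.  121.]
156 [ 545. -290.  100.]
158 [ 545. -292.   93.]
160 [ 545. -291.   87.]
162 [ 545. -289.   83.]
164 [ 545. -297.   71.]
166 [ 545. -298.   64.]
168 [ 544. -293.   62.]
170 [ 544. -290.   59.]
172 [ 544. -291.   52.]
174 [ 544. -295.   43.]
176 [ 544. -293.   38.]
178 [ 543. -285.   38.]
180 [ 543. -286.   31.]
338
150 [ 539. -280.  124.]
152 [ 538. -273.  124.]
154 [ 539. -294.  103.]
156 [ 539. -292.   98.]
158 [ 538. -296.   90.]
160 [ 538. -296.   84.]
162 [ 538. -295.   79.]
164 [ 538. -295.   73.]
166 [ 538. -299.   64.]
168 [ 537. -293.   63.]
170 [ 537. -290.   59.]
172 [ 537. -303.   43.]
174 [ 537. -302.   37.]
176 [ 537. -293.   38.]
178 [ 536. -285.   39.]
180 [ 536. -284.   33.]
after
150 [ 553. -449.    0.]
152 [ 551. -403.   27.]
154 [ 550. -392.   29.]
156 [ 549. -374.   37.]
158 [ 548. -366.   36.]
160 [ 548. -359.   36.]
162 [ 546. -315.   63.]
164 [ 546. -309.   61.]
166 [ 545. -301.   62.]
168 [ 544. -290.   64.]
170 [ 544. -287.   61.]
172 [ 544. -287.   55.]
174 [ 544. -295.   42.]
176 [ 544. -293.   38.]
178 [ 543. -286.   37.]
180 [ 543. -287.   31.]
 t18.7 [ 547. -302.  129.] F [ 0.  0. -1.] w0.3
```

```bash
cat >> h.py <<'E'
def press2(xy,z0,zmin,dt=1.0):
    ctrl.move_l([*xy,z0],vel=100); ctrl.hold(0.2); st("pre")
    r=ctrl.move_l([*xy,zmin],vel=12,threshold=8); st("stop %s"%r)
    ctrl.hold(0.2); st("held"); ctrl.hold(dt); st("held")
    return r
E
python3 - <<'E'
from h import *
press2([547.1,-302.5],69,44,0.8)
shot("top","z1t");shot("side","z1s")
ctrl.move_l([547.1,-302.5,110],vel=60); st()
shot("side","z2s")
a=cv2.imread("pics/z1s.png");b=cv2.imread("pics/z2s.png")
c=lambda a:cv2.resize(a[250:400,220:400],(396,330),interpolation=cv2.INTER_CUBIC)
e=lambda a:cv2.resize(a[120:220,290:410],(396,330)[:2],interpolation=cv2.INTER_CUBIC)[:270]
cv2.imwrite("pics/z.png",np.vstack([np.hstack([c(a),c(b)]),np.hstack([e(a),e(b)])]))
E
```

```text
pre t19.6 [ 547.8 -303.    70.1] F [ 0.3  0.7 -0.7] w-0.2
stop True t21.4 [ 547.1 -302.5   46.3] F [-1.2  0.4  4.7] w-0.0
held t21.6 [ 547.1 -302.5   46.3] F [0.2 0.3 5.1] w-0.1
held t22.4 [ 547.1 -302.5   46.3] F [-0.5 -1.   5.2] w-0.1
 t23.7 [ 546.7 -302.2  109.4] F [-0.1  0.1  0.5] w0.2
```

View pics/z.png

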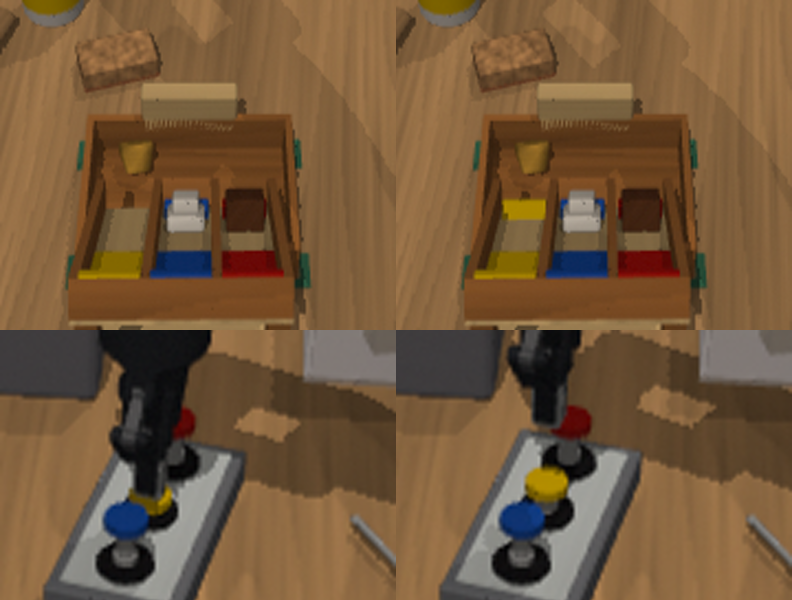

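```bash
python3 - <<'E'
from h import *
xy=[532.4,-363]
ctrl.move_l([*xy,110],vel=120)
press2(xy,80,50,0.8)
shot("side","r1s")
ctrl.move_l([*xy,110],vel=60); st()
shot("side","r2s")
a=cv2.imread("pics/r1s.png");b=cv2.imread("pics/r2s.png")
c=lambda a:cv2.resize(a[250:400,220:400],(396,330),interpolation=cv2.INTER_CUBIC)
e=lambda a:cv2.resize(a[120:220,290:410],(396,330)[:2],interpolation=cv2.INTER_CUBIC)[:270]
cv2.imwrite("pics/r.png",np.vstack([np.hstack([c(a),c(b)]),np.hstack([e(a),e(b)])]))
E
```

```text
pre t25.0 [ 533.  -363.4   80.9] F [-0.3 -0.2 -0.2] w-0.1
stop True t26.7 [ 532.5 -363.    58.5] F [ 0.1 -0.1  5. ] w0.0
held t26.9 [ 532.4 -363.1   58.5] F [0.  0.2 5.9] w0.2
held t27.7 [ 532.4 -363.    58.5] F [-0.2  0.5  6.1] w-0.0
 t28.8 [ 532.  -362.7  109.4] F [ 0.8 -0.4  0.5] w0.3
```

View pics/r.png

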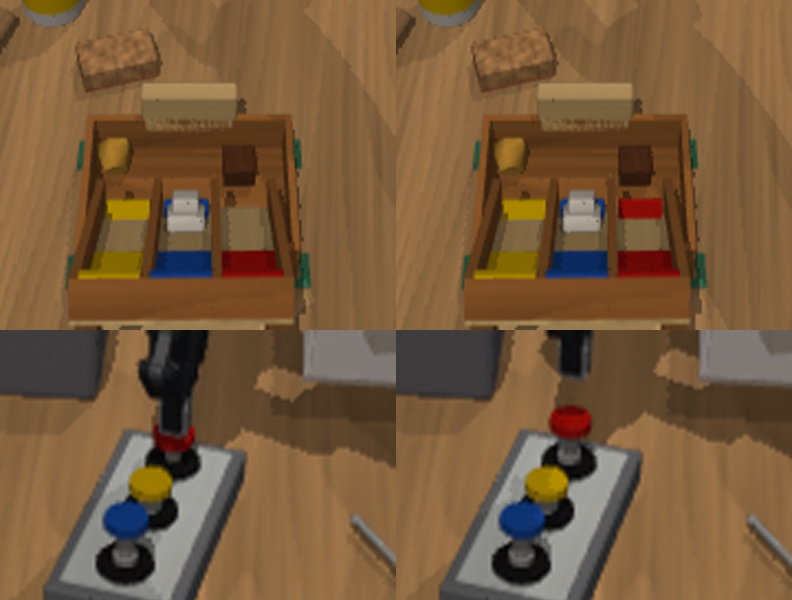

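Brass (112,153) and oak (238,165) both lie in the tray, and the red button is up again. The blue button is next, for the white knob.

```bash
python3 - <<'E'
from h import *
xy=[559.5,-242.4]
ctrl.move_l([*xy,115],vel=120)
press2(xy,82,50,0.8)
shot("side","b1s")
ctrl.move_l([*xy,130],vel=60); st()
ctrl.move_l([520,-300,220],vel=120)
shot("side","b2s"); shot("top","b2t")
a=cv2.imread("pics/b1s.png");b=cv2.imread("pics/b2s.png")
c=lambda a:cv2.resize(a[250:400,220:400],(396,330),interpolation=cv2.INTER_CUBIC)
e=lambda a:cv2.resize(a[120:220,290:410],(396,330)[:2],interpolation=cv2.INTER_CUBIC)[:270]
cv2.imwrite("pics/b.png",np.vstack([np.hstack([c(a),c(b)]),np.hstack([e(a),e(b)])]))
E
```

```text
pre t30.7 [ 560.2 -242.8   82.9] F [ 0.9  0.6 -0.4] w0.1
stop True t32.4 [ 559.6 -242.4   60.8] F [-0.9 -0.8  4.1] w-0.2
held t32.6 [ 559.5 -242.4   60.8] F [-1.   0.5  4.9] w0.1
held t33.4 [ 559.6 -242.4   60.8] F [0.6 0.7 5. ] w-0.4
 t34.8 [ 559.1 -242.2  129.4] F [-0.6  0.2 -0.8] w-0.2
```

View pics/b.png

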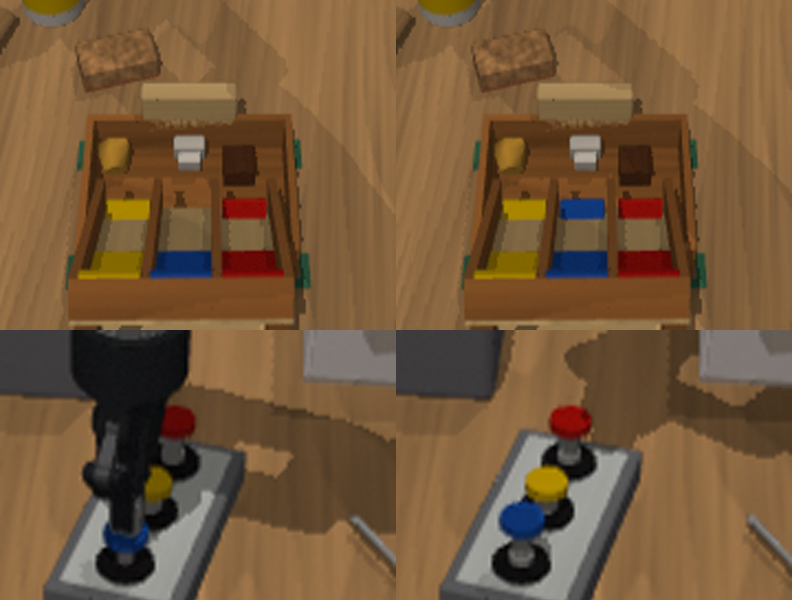

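View pics/b2t.png

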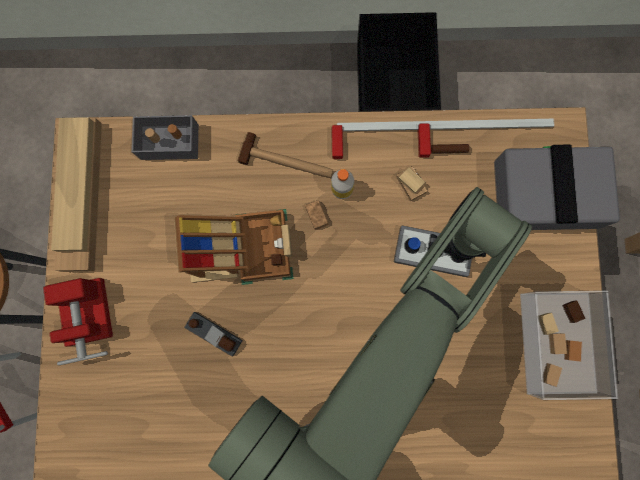

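All three parts are in the tray, the gates and buttons are up, and the tray hasn't moved. The other tools are where they started, and the arm is clear.

```bash
python3 - <<'E'
from h import *
ctrl.hold(0.5); st(); ctrl.finish_job()
E
```

```text
t36.5 [ 520. -300.  220.] F [-0.7  0.3 -0. ] w-0.1
the job is handed in; nothing more can be done
```

The job is handed in at about 36.5 s of the 72 s allowed; `finish_job` gives no verdict. The tray is under the lip with its grip away from the chute. I then pressed yellow (brass), red (oak) and blue (white), waiting each time for the part to land in the tray.

**Last checks:**
- **Tray:** after release its middle measured about 2 mm from the marked place, and its direction matched the chute's to about 1°. Later pictures show no shift.
- **Parts and buttons:** the final side picture shows all three parts in the tray and all three buttons and gates up. I read no force above about 6 N while pressing.
- **Other things on the bench:** everything visible in the final top picture is where it started. The arm hides the screwdriver there. It was in place in a picture taken before the presses, and I never worked near it.

**What disagreed:** the first yellow press stopped above the cap without touching it. With the gripper shut, the fingertips stood about 25–30 mm higher than I had worked out from `tcp_to_tips` (25 mm). I pressed again lower, by feel, and it worked. The tray's grip bar was probably held nearer its top than I intended, but it lifted and set down without trouble.

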